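# Find the full coin tin by its weight

## Robot

A 6-joint arm with a two-finger parallel gripper is mounted at the origin on the work surface. World frame = base frame: x ahead of the robot, y to its left, z up, the work surface at z = 0. Lengths are in m, angles in rad, forces in N, time in s.
With the tool pointing down it reaches from about 0.4 to 0.825 m from the base axis. Payload 7 kg.
Tool frame: the origin (TCP) lies midway between the tips of the shut fingers; the grasp point (between the pads) lies hold_point_z behind it (hold_point_z is the distance from the TCP to the grasp point, in m); z points along the fingers, y is the line along which they close (so a half turn about z gives the same grasp; the last joint's range is limited). The gripper opens to 88 mm and grips with 3 to 60 N. Pads are 19 mm wide; open, the fingers measure 130 mm over their backs; the gripper's body (78 mm by 193 mm) begins 47 mm behind the grasp point.
Start: joints at [-1.019, 0.359, 0.012, 0, -1.224, -0.288], TCP at [0.176, -0.652, 0.227] pointing down, gripper open.
Joint ranges: [-3.07, 3.07], [-1.43, 2.12], [-1.02, 1.25], [-3.03, 1.67], [-3.05, -0], [-3.03, 3.03]. Speed limits (rad/s): [2.39, 2.39, 3.01, 3.14, 3.14, 3.14].

## Interface

Orientations are given as [roll, pitch, yaw] about the fixed x, y, z axes, in that order (R = Rz(yaw) Ry(pitch) Rx(roll)).
In Python, from station import * gives the robot as it stands.
- The arm moves only by the tool apply_moves, never from a script. Its argument "steps" is a list of rows, each an object with "translation": the shift along the world's x, y, z scaled (see below), a list of three; "rotation": the turn, a rotation vector about the world's x, y, z scaled (see below), a list of three. A call has exactly 10 rows; each row is the pose to reach, as a shift and turn from the pose commanded when the call began; what a row does not reach only later rows make up. The controller multiplies each number of a shift by 250 mm and each number of a turn by 30 degrees. A row lasts 1/12 s, in which the tool goes at most 41.7 mm and 7.16 degrees, less where a joint would pass 70% of its speed; a pose out of reach is approached as far as the arm can. A call with a number of a shift or a turn outside -1 to 1 is refused whole. A call with a gripper value outside its range is refused whole. "jaw" is the closure, from -1 (fully open) to 1 (shut), so that 0 is half open, set as the call begins (left out, the last holds). The fingers move at their own pace and stop on an object; "newtons" is the grip in N (left out, the last holds). Time passes only in rows, so rows that repeat a pose let the fingers close, or fill a call up. It gives the time, the measured TCP pose, the force, the opening and the grip force at its end, in the units of the state.
- get_state(): the state, without advancing time (a new reading comes with each control period).
- grab_frame(name): name is "scene" or "top"; returns the picture (420x560x3 uint8, blue, green, red); there is no depth.
- camera_model(name): a dict with "fx", "fy", "cx", "cy" (pixels), "k1" (the pictures are not rectified: a ray, as slopes to the right and down, at radius r is drawn at 1 + k1 r^2 times it, then the intrinsics apply), "xyz" and "rotation" of the camera in the world. Camera axes: x right, y down, z forward; pixel columns grow to the right and rows downward; lengths in m; the calibration is good to about 2 mm. A picture is of the moment at which its call begins. camera_model takes no time and is no camera call.
- job_done(): hands the job in; it is judged then, once.
The state is a dict: "t": time; "q": joint angles; "qd": joint speeds; "joint_efforts": joint torques, N m; "eef_pos": TCP position; "ee_rot": TCP orientation; "force": force on the tool from outside, world axes, zero at the start; "moment": the same for the moment, N m; "width": finger opening in m; "gripper_force": force on a finger pad.
Only numpy, scipy, OpenCV 4.12 (cv2) and the standard library are available. Lean on these libraries where they do the work, as an engineer would, in place of code of your own. Each camera call takes 0.05 s, during which the arm holds its last target. There are 200 camera calls.

## Task

Three closed coin tins that look the same stand in a row on the cash desk, and the heaviest is the full one. Starting from the robot's left (+y), lift each tin clear of the desk in turn to feel its weight, always only one at a time, and set it down gently, not dropped or tipped over, about where it stood. Then finish holding the heaviest up, still and upright, about 20 cm above the desk over the row of tins, touching nothing but the gripper, with the two lighter tins standing in their places and the other things on the desk left alone; the job ends while you are still holding it (if the last tin is the heaviest, it need not be set down first).

Things in the scene. Friction and masses are not known exactly. Their poses are not given: they have to be found in the camera images.
- tin_left: closed coin tin, upright: aluminium body 60 mm in diameter, blue stripe near its foot, blue lid 62 mm in diameter (top 9 mm), 75 mm high in all. Origin: centre of its underside. Loose on the bare desk; coin rolls inside can shift 4 mm. The tins look alike, weigh 0.18 to 0.7 kg; the heaviest, a different one each time, exceeds the others by 0.14 kg or more. This is the tin at the robot's left (greatest y).
- tin_middle: closed coin tin, upright: aluminium body 60 mm in diameter, blue stripe near its foot, blue lid 62 mm in diameter (top 9 mm), 75 mm high in all. Origin: centre of its underside. Loose on the bare desk; coin rolls inside can shift 4 mm. The tins look alike, weigh 0.18 to 0.7 kg; the heaviest, a different one each time, exceeds the others by 0.14 kg or more. This is the middle tin of the row.
- tin_right: closed coin tin, upright: aluminium body 60 mm in diameter, blue stripe near its foot, blue lid 62 mm in diameter (top 9 mm), 75 mm high in all. Origin: centre of its underside. Loose on the bare desk; coin rolls inside can shift 4 mm. The tins look alike, weigh 0.18 to 0.7 kg; the heaviest, a different one each time, exceeds the others by 0.14 kg or more. This is the tin at the robot's right (least y).
- table: white desk that the robot and everything else stand on, top surface at z = 0. Fixed equipment along its back and sides, clear of the tins: a grey and black note counting machine (240 by 270 by 205 mm high) centred near x 0.8, y 0.6 and a white card reader (110 by 160 by 52 mm high) near x 0.8, y -0.64, and a black keyboard (140 by 420 by 23 mm high) near x 0.855, y 0
- sponge_pot: loose white finger-moistening pot with a yellow sponge, 64 mm in diameter, 22 mm high; bystander; origin: centre of its underside
- tape_roll: loose clear tape roll lying flat, 72 mm in diameter, 18 mm high; bystander; origin: centre of its underside
- stamp: loose wooden hand stamp standing upright, 38 mm in diameter, 66 mm high; bystander, on the robot's side of the row; origin: centre of its underside
- note_brick: loose banded pale block of notes, 75 by 150 by 41 mm high (x, y, z), lying on the black mat; bystander; origin: centre of its underside
- calculator: loose grey desk calculator, 150 by 100 by 26 mm high (x, y, z); bystander; origin: centre of its underside
- pen_cup: loose dark open cup, 76 mm in diameter, 95 mm high; bystander; origin: centre of its underside
- mouse: loose black computer mouse, 62 mm in diameter, 33 mm high; bystander; origin: centre of its underside
- counting_mat: fixed black mat at the right, 300 by 220 by 3 mm (x, y, z); origin: centre of its underside
There are look-alikes about, which are no part of the job. Leave any green, red or turquoise look-alike of the tin_right alone.

How it is judged:
By the outcome, as a careful person would: the job done as asked, in the order asked, and still so for the second after the job is handed in, while the arm keeps its last pose, push and grip.
It also fails if it takes over 72 s, if anything falls off the work surface, if the arm or the gripper's body presses on something with over 40 N, if the wrist force passes 120 N, or if a joint passes its speed limit or range.

## Working session

There is one attempt and no reset: what is moved stays moved. The work goes in short steps, Python scripts to look and compute and a tool call to move; the robot and the scene stay as the last step left them, time stands still between calls to the robot, and variables do not carry over. Pictures are saved under pics/ and viewed, at most 10 in all, crops included, and the job is handed in when it is done.

Besides the shell and the picture viewer there is one more tool, called after "Call:" as name([rows], argument=value, ...), one row to a line, values as JSON. apply_moves: Moves the arm, as the interface text tells. Shifts and turns lie within -1 to 1; 1 stands for 250 mm of shift or 30 degrees of turn. Its arguments: {"type":"object","properties":{"steps":{"type":"array"},"jaw":{"type":"number"},"newtons":{"type":"number"}},"required":["steps"]}

```bash
mkdir -p pics
python3 - <<'E'
from station import *
import cv2
for n in("scene","top"):
    cv2.imwrite(f"pics/{n}0.png",grab_frame(n)); print(n,camera_model(n))
print(get_state())
try: print(hold_point_z)
except Exception as e: print(e)
E
ls
```

```text
scene {'fx': 486.5345576508307, 'fy': 486.5345576508307, 'cx': 283.0569822491256, 'cy': 209.7792759865563, 'k1': -0.1263096717063896, 'xyz': array([ 1.17933031, -0.30071306,  1.24527986]), 'rotation': array([-2.61575115, -0.00469424,  1.13751491])}
top {'fx': 479.2932974655867, 'fy': 479.2932974655867, 'cx': 273.6296351802021, 'cy': 209.84148678049004, 'k1': -0.044148806669517565, 'xyz': array([ 0.45579004, -0.02400794,  1.36515453]), 'rotation': array([-3.07795948, -0.00418772, -1.55866667])}
{'t': 0.1, 'q': array([-1.01891105e+00,  3.59343996e-01,  1.11453027e-02, -2.77425146e-04,
       -1.22408687e+00, -2.88103534e-01]), 'qd': array([ 8.74783325e-04, -1.53429407e-03,  1.27069368e-03,  1.13849862e-03,
       -4.46693463e-05,  3.58562488e-04]), 'joint_efforts': array([-2.33376806e-03, -5.84163594e+01,  2.93748862e+01,  7.01525465e+00,
        1.01779494e-02, -6.72638180e-05]), 'eef_pos': array([ 0.17584933, -0.65124523,  0.22570114]), 'ee_rot': array([ 3.14009069e+00, -1.73118952e-04, -2.87790525e+00]), 'force': array([-0.5134016 ,  0.81202337, -0.65850442]), 'moment': array([-0.00636744, -0.08076055, -0.06527942]), 'gripper_force': 0.0, 'width': 0.08768941106744313}
0.0188
pics
```

View pics/scene0.png

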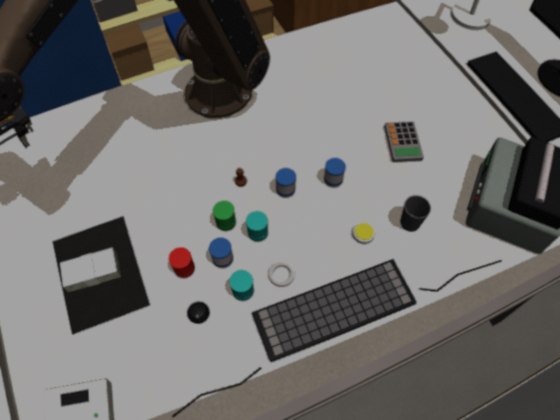

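View pics/top0.png

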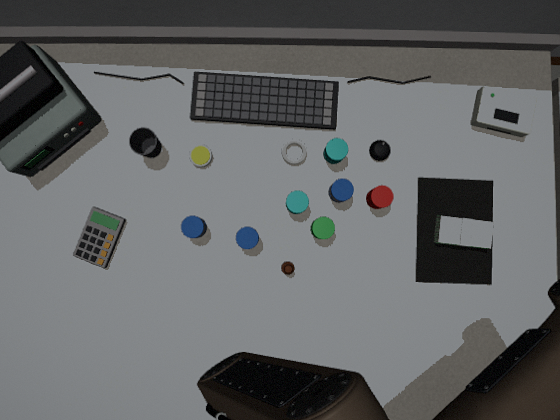

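The three blue lids are the tins: top view (194,227) left, (248,237) middle and (342,190) right. Possible mix-ups: turquoise (298,202) and (336,150), green (323,228), red (381,196). I'll check these in a crop and measure them.

```bash
cat > h.py <<'E'
from station import *
import cv2, numpy as np
from scipy.spatial.transform import Rotation as R
def ray(cam,px,z):
    c=camera_model(cam);K=np.array([[c['fx'],0,c['cx']],[0,c['fy'],c['cy']],[0,0,1]])
    u=cv2.undistortPoints(np.array([[px]],float),K,np.array([c['k1'],0,0,0,0]))[0,0]
    rot=np.asarray(c['rotation']); Rm=R.from_euler('xyz',rot).as_matrix() if rot.shape==(3,) else rot
    d=Rm@np.r_[u,1]; p=c['xyz']; return p+d*(z-p[2])/d[2]
HUES={'blue':(105,125),'turq':(80,98),'green':(45,75),'red':(0,8)}
def lids(cam,img):
    h=cv2.cvtColor(img,cv2.COLOR_BGR2HSV); out=[]
    for n,(a,b) in HUES.items():
        m=cv2.inRange(h,(a,120,50),(b,255,255)); k,_,s,c=cv2.connectedComponentsWithStats(m)
        for i in range(1,k):
            if s[i,4]>150: out.append((n,c[i].round(1),s[i,:5].tolist(),ray(cam,c[i],.075 if cam=='top' else .072).round(3)))
    return out
E
python3 - <<'E'
from h import *
for n in("top","scene"):
    im=cv2.imread(f"pics/{n}0.png")
    for o in lids(n,im): print(n,*o)
im=cv2.imread("pics/top0.png")
cv2.imwrite("pics/crop0.png",cv2.resize(im[130:290,170:410],None,fx=3.3,fy=3.3,interpolation=cv2.INTER_CUBIC))
for p,z in(((288,268),.066),((294,153),.018),((380,150),.033),((202,156),.022)): print(ray('top',p,z).round(3))
E
```

```text
top blue [341.8 189.5] [331, 179, 23, 22, 390] [ 0.596 -0.212  0.075]
top blue [192.4 226.6] [182, 216, 23, 22, 389] [0.49  0.19  0.075]
top blue [246.9 237.6] [236, 227, 23, 22, 391] [0.462 0.043 0.075]
top turq [336.5 149. ] [326, 138, 22, 23, 388] [ 0.706 -0.198  0.075]
top turq [296.9 201.8] [286, 191, 23, 23, 396] [ 0.561 -0.091  0.075]
top green [322.7 227.7] [311, 217, 23, 22, 388] [ 0.492 -0.161  0.075]
top red [381.4 196.3] [371, 186, 22, 23, 390] [ 0.578 -0.32   0.075]
scene blue [174.1  22. ] [163, 12, 23, 27, 319] [-0.337 -0.039  0.072]
scene blue [41.2 65.1] [22, 45, 39, 41, 703] [-0.336 -0.542  0.072]
scene blue [ 34.6 107.8] [25, 99, 22, 18, 190] [-0.137 -0.596  0.072]
scene blue [334.9 166.6] [326, 159, 19, 16, 254] [0.494 0.191 0.072]
scene blue [285.2 177. ] [276, 169, 19, 17, 267] [0.466 0.042 0.072]
scene blue [219.8 247.9] [209, 238, 22, 21, 343] [ 0.6   -0.213  0.072]
scene turq [257.2 224.7] [246, 212, 21, 29, 454] [ 0.577 -0.094  0.072]
scene turq [241.6 284. ] [230, 270, 23, 30, 504] [ 0.719 -0.199  0.072]
scene green [223.4 210.9] [214, 201, 20, 20, 319] [ 0.498 -0.162  0.072]
scene red [181.2 261.8] [169, 248, 25, 29, 556] [ 0.596 -0.321  0.072]
[ 0.382 -0.069  0.066]
[ 0.704 -0.085  0.018]
[ 0.713 -0.326  0.033]
[0.692 0.176 0.022]
```

View pics/crop0.png

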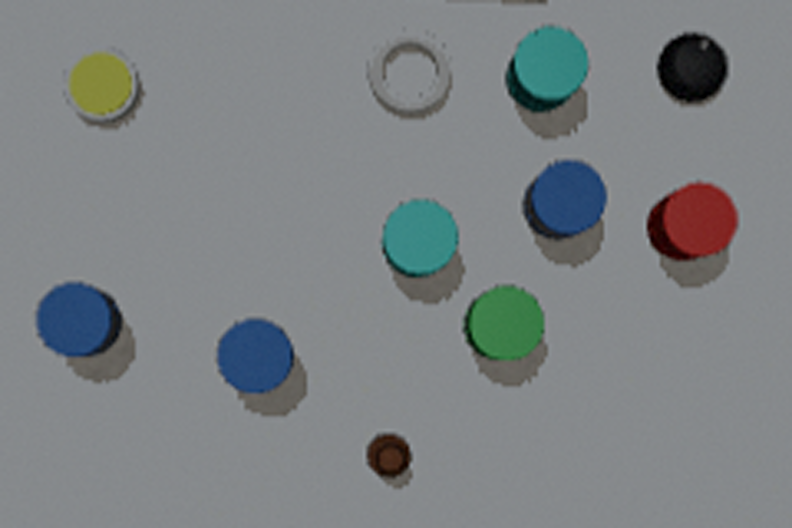

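The crop agrees: three blue lids at left (0.490, 0.190), middle (0.463, 0.043) and right (0.597, -0.212), matched within 4 mm between the cameras. At the current yaw the finger line (105°) clears the neighbours at all three, so I'll keep the yaw.

Call:
apply_moves([
  {"translation": [0.05,0.05,0],"rotation": [0,0,0]},
  {"translation": [0.15,0.15,0],"rotation": [0,0,0]},
  {"translation": [0.26,0.26,0],"rotation": [0,0,0]},
  {"translation": [0.37,0.37,0],"rotation": [0,0,0]},
  {"translation": [0.48,0.48,0],"rotation": [0,0,0]},
  {"translation": [0.59,0.59,0],"rotation": [0,0,0]},
  {"translation": [0.7,0.7,0],"rotation": [0,0,0]},
  {"translation": [0.81,0.81,0],"rotation": [0,0,0]},
  {"translation": [0.92,0.92,0],"rotation": [0,0,0]},
  {"translation": [1,1,0],"rotation": [0,0,0]},
], jaw=-1, newtons=40)

```text
t: 0.93
eef_pos: [0.4276, -0.3993, 0.2264]
ee_rot: [3.141, 0.0, -2.877]
force: [-0.6, -0.8, -0.7]
width: 0.0876
gripper_force: 0.0
```

Call:
apply_moves([
  {"translation": [0.02,0.08,0],"rotation": [0,0,0]},
  {"translation": [0.05,0.18,0],"rotation": [0,0,0]},
  {"translation": [0.08,0.3,0],"rotation": [0,0,0]},
  {"translation": [0.11,0.42,0],"rotation": [0,0,0]},
  {"translation": [0.14,0.54,0],"rotation": [0,0,0]},
  {"translation": [0.17,0.66,0],"rotation": [0,0,0]},
  {"translation": [0.2,0.76,0],"rotation": [0,0,0]},
  {"translation": [0.22,0.86,0],"rotation": [0,0,0]},
  {"translation": [0.24,0.94,0],"rotation": [0,0,0]},
  {"translation": [0.256,1,0],"rotation": [0,0,0]},
])

```text
t: 1.77
eef_pos: [0.49, -0.1499, 0.2264]
ee_rot: [3.141, -0.0, -2.877]
force: [-0.2, 0.6, 0.2]
width: 0.0875
gripper_force: 0.0
```

Call:
apply_moves([
  {"translation": [0,0.08,0],"rotation": [0,0,0]},
  {"translation": [0,0.18,0],"rotation": [0,0,0]},
  {"translation": [0,0.3,0],"rotation": [0,0,0]},
  {"translation": [0,0.42,0],"rotation": [0,0,0]},
  {"translation": [0,0.54,0],"rotation": [0,0,0]},
  {"translation": [0,0.66,0],"rotation": [0,0,0]},
  {"translation": [0,0.76,0],"rotation": [0,0,0]},
  {"translation": [0,0.86,0],"rotation": [0,0,0]},
  {"translation": [0,0.94,0],"rotation": [0,0,0]},
  {"translation": [0,1,0],"rotation": [0,0,0]},
])

```text
t: 2.6
eef_pos: [0.4896, 0.1, 0.2264]
ee_rot: [3.142, -0.0, -2.877]
force: [0.6, -0.7, -0.1]
width: 0.0878
gripper_force: 0.0
```

Call:
apply_moves([
  {"translation": [0,0.08,0],"rotation": [0,0,0]},
  {"translation": [0,0.18,0],"rotation": [0,0,0]},
  {"translation": [0,0.28,0],"rotation": [0,0,0]},
  {"translation": [0,0.34,0],"rotation": [0,0,0]},
  {"translation": [0,0.365,-0.05],"rotation": [0,0,0]},
  {"translation": [0,0.365,-0.15],"rotation": [0,0,0]},
  {"translation": [0,0.365,-0.25],"rotation": [0,0,0]},
  {"translation": [0,0.365,-0.32],"rotation": [0,0,0]},
  {"translation": [0,0.365,-0.36],"rotation": [0,0,0]},
  {"translation": [0,0.365,-0.36],"rotation": [0,0,0]},
])

```text
t: 3.43
eef_pos: [0.4888, 0.1886, 0.1343]
ee_rot: [-3.14, -0.004, -2.878]
force: [0.2, -0.0, -0.1]
width: 0.0876
gripper_force: 0.0
```

Call:
apply_moves([
  {"translation": [0,0,-0.05],"rotation": [0,0,0]},
  {"translation": [0,0,-0.11],"rotation": [0,0,0]},
  {"translation": [0,0,-0.18],"rotation": [0,0,0]},
  {"translation": [0,0,-0.25],"rotation": [0,0,0]},
  {"translation": [0,0,-0.32],"rotation": [0,0,0]},
  {"translation": [0,0,-0.37],"rotation": [0,0,0]},
  {"translation": [0,0,-0.41],"rotation": [0,0,0]},
  {"translation": [0,0,-0.432],"rotation": [0,0,0]},
  {"translation": [0,0,-0.432],"rotation": [0,0,0]},
  {"translation": [0,0,-0.432],"rotation": [0,0,0]},
])

```text
t: 4.27
eef_pos: [0.4904, 0.1899, 0.0291]
ee_rot: [3.142, 0.001, -2.878]
force: [-0.4, -0.4, 0.3]
width: 0.0875
gripper_force: 0.0
```

Call:
apply_moves([
  {"translation": [0,0,0],"rotation": [0,0,0]},
  {"translation": [0,0,0],"rotation": [0,0,0]},
  {"translation": [0,0,0],"rotation": [0,0,0]},
  {"translation": [0,0,0],"rotation": [0,0,0]},
  {"translation": [0,0,0],"rotation": [0,0,0]},
  {"translation": [0,0,0],"rotation": [0,0,0]},
  {"translation": [0,0,0],"rotation": [0,0,0]},
  {"translation": [0,0,0],"rotation": [0,0,0]},
  {"translation": [0,0,0],"rotation": [0,0,0]},
  {"translation": [0,0,0],"rotation": [0,0,0]},
], jaw=1, newtons=40)

```text
t: 5.1
eef_pos: [0.4903, 0.1901, 0.0289]
ee_rot: [3.141, 0.001, -2.878]
force: [-2.0, 2.1, 5.1]
width: 0.0608
gripper_force: 40.0
```

Call:
apply_moves([
  {"translation": [0,0,0.01],"rotation": [0,0,0]},
  {"translation": [0,0,0.03],"rotation": [0,0,0]},
  {"translation": [0,0,0.07],"rotation": [0,0,0]},
  {"translation": [0,0,0.12],"rotation": [0,0,0]},
  {"translation": [0,0,0.18],"rotation": [0,0,0]},
  {"translation": [0,0,0.24],"rotation": [0,0,0]},
  {"translation": [0,0,0.28],"rotation": [0,0,0]},
  {"translation": [0,0,0.31],"rotation": [0,0,0]},
  {"translation": [0,0,0.32],"rotation": [0,0,0]},
  {"translation": [0,0,0.32],"rotation": [0,0,0]},
])

```text
t: 5.93
eef_pos: [0.4901, 0.1897, 0.1091]
ee_rot: [3.141, 0.001, -2.878]
force: [-0.5, 0.9, -4.2]
width: 0.0609
gripper_force: 40.0
```

Call:
apply_moves([
  {"translation": [0,0,0],"rotation": [0,0,0]},
  {"translation": [0,0,0],"rotation": [0,0,0]},
  {"translation": [0,0,0],"rotation": [0,0,0]},
  {"translation": [0,0,0],"rotation": [0,0,0]},
  {"translation": [0,0,0],"rotation": [0,0,0]},
  {"translation": [0,0,0],"rotation": [0,0,0]},
  {"translation": [0,0,0],"rotation": [0,0,0]},
  {"translation": [0,0,0],"rotation": [0,0,0]},
  {"translation": [0,0,0],"rotation": [0,0,0]},
  {"translation": [0,0,0],"rotation": [0,0,0]},
])

```text
t: 6.77
eef_pos: [0.49, 0.1896, 0.1086]
ee_rot: [3.142, 0.0, -2.878]
force: [0.0, 0.4, -5.1]
width: 0.0609
gripper_force: 40.0
```

```bash
cat > w.py <<'E'
from h import *
import sys
f=[];e=[]
for i in range(10):
    im=grab_frame('scene'); s=get_state(); f.append(s['force']); e.append(s['joint_efforts'])
print(s['t'],'F',np.mean(f,0).round(2),np.std(f,0).round(2),'M',s['moment'].round(3),'tau',np.mean(e,0).round(2),'pos',s['eef_pos'].round(4),s['width'],s['gripper_force'])
cv2.imwrite(f"pics/{sys.argv[1]}.png",cv2.resize(im[100:310,150:430],None,fx=2.5,fy=2.5,interpolation=cv2.INTER_CUBIC))
E
python3 w.py L
```

```text
7.2667 F [ 0.01  0.06 -4.01] [0.44 0.59 0.41] M [ 0.031 -0.03  -0.009] tau [ -0.   -44.09  25.16   6.21  -0.08  -0.  ] pos [0.49   0.1896 0.1086] 0.06087546836935625 39.99956130981445
```

View pics/L.png

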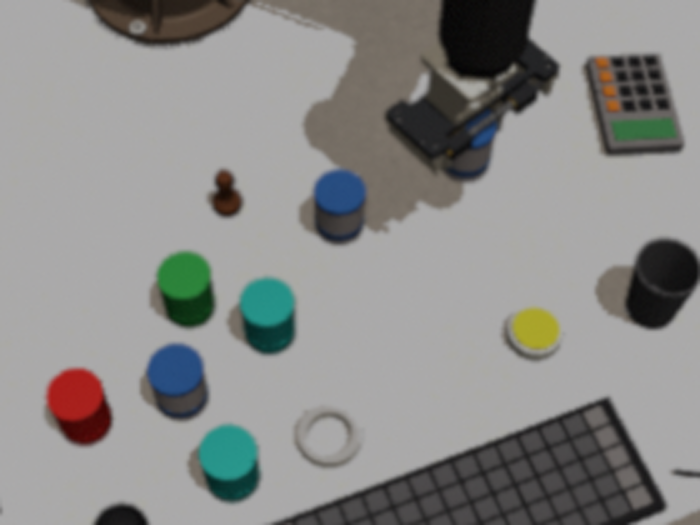

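The left tin is clear of the desk and upright in the gripper, with its lid at about (482,130) in the crop. It weighs about 4.0 N. Setting it down slowly.

Call:
apply_moves([
  {"translation": [0,0,-0.02],"rotation": [0,0,0]},
  {"translation": [0,0,-0.06],"rotation": [0,0,0]},
  {"translation": [0,0,-0.11],"rotation": [0,0,0]},
  {"translation": [0,0,-0.16],"rotation": [0,0,0]},
  {"translation": [0,0,-0.21],"rotation": [0,0,0]},
  {"translation": [0,0,-0.25],"rotation": [0,0,0]},
  {"translation": [0,0,-0.28],"rotation": [0,0,0]},
  {"translation": [0,0,-0.295],"rotation": [0,0,0]},
  {"translation": [0,0,-0.305],"rotation": [0,0,0]},
  {"translation": [0,0,-0.31],"rotation": [0,0,0]},
])

```text
t: 8.1
eef_pos: [0.4901, 0.1897, 0.0308]
ee_rot: [-3.141, -0.0, -2.878]
force: [-0.2, 0.0, -4.2]
width: 0.0609
gripper_force: 40.0
```

Call:
apply_moves([
  {"translation": [0,0,-0.002],"rotation": [0,0,0]},
  {"translation": [0,0,-0.004],"rotation": [0,0,0]},
  {"translation": [0,0,-0.006],"rotation": [0,0,0]},
  {"translation": [0,0,-0.008],"rotation": [0,0,0]},
  {"translation": [0,0,-0.01],"rotation": [0,0,0]},
  {"translation": [0,0,-0.01],"rotation": [0,0,0]},
  {"translation": [0,0,-0.01],"rotation": [0,0,0]},
  {"translation": [0,0,-0.01],"rotation": [0,0,0]},
  {"translation": [0,0,-0.01],"rotation": [0,0,0]},
  {"translation": [0,0,-0.01],"rotation": [0,0,0]},
])

```text
t: 8.93
eef_pos: [0.4903, 0.1899, 0.029]
ee_rot: [3.141, 0.001, -2.878]
force: [-0.9, 0.1, 4.1]
width: 0.0605
gripper_force: 40.0
```

Contact with the desk is confirmed: force z went from -4 to +4 N. Releasing.

Call:
apply_moves([
  {"translation": [0,0,0],"rotation": [0,0,0]},
  {"translation": [0,0,0],"rotation": [0,0,0]},
  {"translation": [0,0,0],"rotation": [0,0,0]},
  {"translation": [0,0,0],"rotation": [0,0,0]},
  {"translation": [0,0,0],"rotation": [0,0,0]},
  {"translation": [0,0,0],"rotation": [0,0,0]},
  {"translation": [0,0,0],"rotation": [0,0,0]},
  {"translation": [0,0,0],"rotation": [0,0,0]},
  {"translation": [0,0,0],"rotation": [0,0,0]},
  {"translation": [0,0,0],"rotation": [0,0,0]},
], jaw=-1)

```text
t: 9.77
eef_pos: [0.49, 0.1896, 0.0286]
ee_rot: [3.142, 0.0, -2.878]
force: [-0.7, 0.9, 0.3]
width: 0.0879
gripper_force: 0.0
```

Call:
apply_moves([
  {"translation": [0,0,0.02],"rotation": [0,0,0]},
  {"translation": [0,0,0.06],"rotation": [0,0,0]},
  {"translation": [0,0,0.12],"rotation": [0,0,0]},
  {"translation": [0,0,0.19],"rotation": [0,0,0]},
  {"translation": [0,0,0.26],"rotation": [0,0,0]},
  {"translation": [0,0,0.32],"rotation": [0,0,0]},
  {"translation": [0,0,0.37],"rotation": [0,0,0]},
  {"translation": [0,0,0.41],"rotation": [0,0,0]},
  {"translation": [0,0,0.432],"rotation": [0,0,0]},
  {"translation": [0,0,0.432],"rotation": [0,0,0]},
])

```text
t: 10.6
eef_pos: [0.4906, 0.19, 0.1382]
ee_rot: [3.141, 0.002, -2.878]
force: [-0.2, 0.2, 0.4]
width: 0.0881
gripper_force: 0.0
```

Call:
apply_moves([
  {"translation": [-0.01,-0.05,0],"rotation": [0,0,0]},
  {"translation": [-0.02,-0.12,0],"rotation": [0,0,0]},
  {"translation": [-0.04,-0.2,0],"rotation": [0,0,0]},
  {"translation": [-0.06,-0.3,0],"rotation": [0,0,0]},
  {"translation": [-0.08,-0.4,0],"rotation": [0,0,0]},
  {"translation": [-0.09,-0.48,0],"rotation": [0,0,0]},
  {"translation": [-0.1,-0.54,0],"rotation": [0,0,0]},
  {"translation": [-0.108,-0.58,0],"rotation": [0,0,0]},
  {"translation": [-0.108,-0.588,0],"rotation": [0,0,0]},
  {"translation": [-0.108,-0.588,0],"rotation": [0,0,0]},
])

```text
t: 11.43
eef_pos: [0.4626, 0.0416, 0.1363]
ee_rot: [-3.142, -0.001, -2.879]
force: [0.7, 1.1, -0.3]
width: 0.0875
gripper_force: 0.0
```

Run:
```python
from h import *
s=get_state(); print(s['t'],s['eef_pos'].round(4),s['force'].round(1))
for o in lids('scene',grab_frame('scene')): print(*o)
```

```text
11.4333 [0.4626 0.0416 0.1363] [ 0.7  1.1 -0.3]
blue [46.3 55. ] [0, 0, 120, 127, 10166] [-0.381 -0.516  0.072]
blue [182.1  23. ] [163, 6, 43, 43, 817] [-0.318 -0.014  0.072]
blue [334.8 166.6] [326, 159, 19, 16, 252] [0.494 0.191 0.072]
blue [285.2 176.9] [276, 169, 19, 17, 269] [0.466 0.042 0.072]
blue [219.7 247.9] [209, 238, 22, 20, 341] [ 0.6   -0.213  0.072]
turq [257.1 224.9] [246, 212, 21, 29, 465] [ 0.578 -0.095  0.072]
turq [241.5 284.1] [230, 270, 23, 30, 511] [ 0.719 -0.199  0.072]
green [224.5 213.8] [214, 201, 21, 29, 410] [ 0.508 -0.163  0.072]
red [181.2 261.8] [169, 248, 25, 29, 556] [ 0.596 -0.321  0.072]
```

The left tin is back within 1 mm. Now the middle one.

Call:
apply_moves([
  {"translation": [0,0,-0.05],"rotation": [0,0,0]},
  {"translation": [0,0,-0.11],"rotation": [0,0,0]},
  {"translation": [0,0,-0.18],"rotation": [0,0,0]},
  {"translation": [0,0,-0.25],"rotation": [0,0,0]},
  {"translation": [0,0,-0.32],"rotation": [0,0,0]},
  {"translation": [0,0,-0.37],"rotation": [0,0,0]},
  {"translation": [0,0,-0.41],"rotation": [0,0,0]},
  {"translation": [0,0,-0.432],"rotation": [0,0,0]},
  {"translation": [0,0,-0.432],"rotation": [0,0,0]},
  {"translation": [0,0,-0.432],"rotation": [0,0,0]},
])

```text
t: 12.32
eef_pos: [0.4631, 0.043, 0.0285]
ee_rot: [-3.141, -0.0, -2.877]
force: [-0.1, -0.1, -0.3]
width: 0.0876
gripper_force: 0.0
```

Call:
apply_moves([
  {"translation": [0,0,0],"rotation": [0,0,0]},
  {"translation": [0,0,0],"rotation": [0,0,0]},
  {"translation": [0,0,0],"rotation": [0,0,0]},
  {"translation": [0,0,0],"rotation": [0,0,0]},
  {"translation": [0,0,0],"rotation": [0,0,0]},
  {"translation": [0,0,0],"rotation": [0,0,0]},
  {"translation": [0,0,0],"rotation": [0,0,0]},
  {"translation": [0,0,0],"rotation": [0,0,0]},
  {"translation": [0,0,0],"rotation": [0,0,0]},
  {"translation": [0,0,0],"rotation": [0,0,0]},
], jaw=1)

```text
t: 13.15
eef_pos: [0.4633, 0.0426, 0.0289]
ee_rot: [-3.142, 0.001, -2.878]
force: [-0.0, -2.5, 5.2]
width: 0.061
gripper_force: 40.0
```

Call:
apply_moves([
  {"translation": [0,0,0.01],"rotation": [0,0,0]},
  {"translation": [0,0,0.03],"rotation": [0,0,0]},
  {"translation": [0,0,0.07],"rotation": [0,0,0]},
  {"translation": [0,0,0.12],"rotation": [0,0,0]},
  {"translation": [0,0,0.18],"rotation": [0,0,0]},
  {"translation": [0,0,0.24],"rotation": [0,0,0]},
  {"translation": [0,0,0.28],"rotation": [0,0,0]},
  {"translation": [0,0,0.31],"rotation": [0,0,0]},
  {"translation": [0,0,0.32],"rotation": [0,0,0]},
  {"translation": [0,0,0.32],"rotation": [0,0,0]},
])

```text
t: 13.98
eef_pos: [0.463, 0.0427, 0.109]
ee_rot: [3.141, 0.001, -2.878]
force: [-0.5, -0.8, -1.9]
width: 0.061
gripper_force: 40.0
```

Call:
apply_moves([
  {"translation": [0,0,0],"rotation": [0,0,0]},
  {"translation": [0,0,0],"rotation": [0,0,0]},
  {"translation": [0,0,0],"rotation": [0,0,0]},
  {"translation": [0,0,0],"rotation": [0,0,0]},
  {"translation": [0,0,0],"rotation": [0,0,0]},
  {"translation": [0,0,0],"rotation": [0,0,0]},
  {"translation": [0,0,0],"rotation": [0,0,0]},
  {"translation": [0,0,0],"rotation": [0,0,0]},
  {"translation": [0,0,0],"rotation": [0,0,0]},
  {"translation": [0,0,0],"rotation": [0,0,0]},
])

```text
t: 14.82
eef_pos: [0.463, 0.0426, 0.1086]
ee_rot: [3.142, 0.0, -2.878]
force: [0.0, 0.7, -0.8]
width: 0.0609
gripper_force: 40.0
```

```bash
python3 w.py M
```

```text
15.3167 F [-0.14  0.04 -2.22] [0.52 0.3  0.52] M [-0.002  0.003  0.062] tau [ -0.   -34.69  23.89   5.8   -0.09   0.  ] pos [0.463  0.0426 0.1086] 0.06111330490060984 39.996088484767824
```

Middle is about 2.2 N, against 4.0 N for the left.

Call:
apply_moves([
  {"translation": [0,0,-0.02],"rotation": [0,0,0]},
  {"translation": [0,0,-0.06],"rotation": [0,0,0]},
  {"translation": [0,0,-0.11],"rotation": [0,0,0]},
  {"translation": [0,0,-0.16],"rotation": [0,0,0]},
  {"translation": [0,0,-0.21],"rotation": [0,0,0]},
  {"translation": [0,0,-0.25],"rotation": [0,0,0]},
  {"translation": [0,0,-0.28],"rotation": [0,0,0]},
  {"translation": [0,0,-0.295],"rotation": [0,0,0]},
  {"translation": [0,0,-0.305],"rotation": [0,0,0]},
  {"translation": [0,0,-0.31],"rotation": [0,0,0]},
])

```text
t: 16.15
eef_pos: [0.4631, 0.0427, 0.0309]
ee_rot: [-3.142, -0.0, -2.878]
force: [-0.5, 0.0, -2.1]
width: 0.0606
gripper_force: 40.0
```

Call:
apply_moves([
  {"translation": [0,0,-0.002],"rotation": [0,0,0]},
  {"translation": [0,0,-0.004],"rotation": [0,0,0]},
  {"translation": [0,0,-0.006],"rotation": [0,0,0]},
  {"translation": [0,0,-0.008],"rotation": [0,0,0]},
  {"translation": [0,0,-0.01],"rotation": [0,0,0]},
  {"translation": [0,0,-0.01],"rotation": [0,0,0]},
  {"translation": [0,0,-0.01],"rotation": [0,0,0]},
  {"translation": [0,0,-0.01],"rotation": [0,0,0]},
  {"translation": [0,0,-0.01],"rotation": [0,0,0]},
  {"translation": [0,0,-0.01],"rotation": [0,0,0]},
])

```text
t: 16.98
eef_pos: [0.4632, 0.0427, 0.0289]
ee_rot: [3.142, 0.001, -2.878]
force: [-0.8, -1.0, 6.3]
width: 0.0608
gripper_force: 40.0
```

Call:
apply_moves([
  {"translation": [0,0,0],"rotation": [0,0,0]},
  {"translation": [0,0,0],"rotation": [0,0,0]},
  {"translation": [0,0,0],"rotation": [0,0,0]},
  {"translation": [0,0,0],"rotation": [0,0,0]},
  {"translation": [0,0,0],"rotation": [0,0,0]},
  {"translation": [0,0,0],"rotation": [0,0,0]},
  {"translation": [0,0,0],"rotation": [0,0,0]},
  {"translation": [0,0,0],"rotation": [0,0,0]},
  {"translation": [0,0,0],"rotation": [0,0,0]},
  {"translation": [0,0,0],"rotation": [0,0,0]},
], jaw=-1)

```text
t: 17.82
eef_pos: [0.463, 0.0426, 0.0286]
ee_rot: [3.142, 0.0, -2.878]
force: [-0.1, 0.5, 0.1]
width: 0.0874
gripper_force: 0.0
```

Call:
apply_moves([
  {"translation": [0,0,0.02],"rotation": [0,0,0]},
  {"translation": [0,0,0.06],"rotation": [0,0,0]},
  {"translation": [0,0,0.12],"rotation": [0,0,0]},
  {"translation": [0,0,0.19],"rotation": [0,0,0]},
  {"translation": [0,0,0.26],"rotation": [0,0,0]},
  {"translation": [0,0,0.32],"rotation": [0,0,0]},
  {"translation": [0,0,0.37],"rotation": [0,0,0]},
  {"translation": [0,0,0.41],"rotation": [0,0,0]},
  {"translation": [0,0,0.432],"rotation": [0,0,0]},
  {"translation": [0,0,0.432],"rotation": [0,0,0]},
])

```text
t: 18.65
eef_pos: [0.4637, 0.0429, 0.138]
ee_rot: [3.141, 0.003, -2.878]
force: [-0.2, 0.2, -0.1]
width: 0.0879
gripper_force: 0.0
```

Call:
apply_moves([
  {"translation": [0.02,-0.04,0],"rotation": [0,0,0]},
  {"translation": [0.06,-0.11,0],"rotation": [0,0,0]},
  {"translation": [0.11,-0.2,0],"rotation": [0,0,0]},
  {"translation": [0.17,-0.32,0],"rotation": [0,0,0]},
  {"translation": [0.23,-0.44,0],"rotation": [0,0,0]},
  {"translation": [0.29,-0.56,0],"rotation": [0,0,0]},
  {"translation": [0.35,-0.68,0],"rotation": [0,0,0]},
  {"translation": [0.41,-0.8,0],"rotation": [0,0,0]},
  {"translation": [0.46,-0.9,0],"rotation": [0,0,0]},
  {"translation": [0.51,-0.97,0],"rotation": [0,0,0]},
])

```text
t: 19.48
eef_pos: [0.5903, -0.2023, 0.1352]
ee_rot: [3.141, -0.002, -2.879]
force: [-0.3, 0.5, -0.2]
width: 0.0877
gripper_force: 0.0
```

Call:
apply_moves([
  {"translation": [0.02,-0.03,0],"rotation": [0,0,0]},
  {"translation": [0.026,-0.05,0],"rotation": [0,0,0]},
  {"translation": [0.026,-0.05,0],"rotation": [0,0,0]},
  {"translation": [0.026,-0.05,0],"rotation": [0,0,0]},
  {"translation": [0.026,-0.05,0],"rotation": [0,0,0]},
  {"translation": [0.026,-0.05,0],"rotation": [0,0,0]},
  {"translation": [0.026,-0.05,0],"rotation": [0,0,0]},
  {"translation": [0.026,-0.05,0],"rotation": [0,0,0]},
  {"translation": [0.026,-0.05,0],"rotation": [0,0,0]},
  {"translation": [0.026,-0.05,0],"rotation": [0,0,0]},
])

```text
t: 20.32
eef_pos: [0.597, -0.2121, 0.1367]
ee_rot: [-3.142, 0.0, -2.877]
force: [0.4, -0.4, 0.5]
width: 0.0878
gripper_force: 0.0
```

Run:
```python
from h import *
s=get_state(); print(s['t'],s['eef_pos'].round(4),s['force'].round(1))
im=grab_frame('scene')
for o in lids('scene',im): print(*o)
cv2.imwrite("pics/R0.png",cv2.resize(im[130:310,150:390],None,fx=3,fy=3))
```

```text
20.3167 [ 0.597  -0.2121  0.1367] [ 0.4 -0.4  0.5]
blue [49.4 55.9] [0, 0, 120, 127, 11392] [-0.37  -0.506  0.072]
blue [182.   20.1] [163, 6, 43, 33, 689] [-0.335 -0.009  0.072]
blue [334.8 166.6] [326, 159, 19, 16, 252] [0.494 0.191 0.072]
blue [285.3 176.9] [276, 169, 19, 17, 264] [0.466 0.042 0.072]
blue [219.8 247.9] [209, 238, 22, 20, 343] [ 0.6   -0.213  0.072]
turq [256.9 225.2] [246, 211, 21, 30, 482] [ 0.578 -0.095  0.072]
turq [241.4 284.3] [230, 270, 23, 30, 521] [ 0.72  -0.2    0.072]
red [181.2 261.6] [169, 247, 25, 30, 563] [ 0.595 -0.321  0.072]
```

View pics/R0.png

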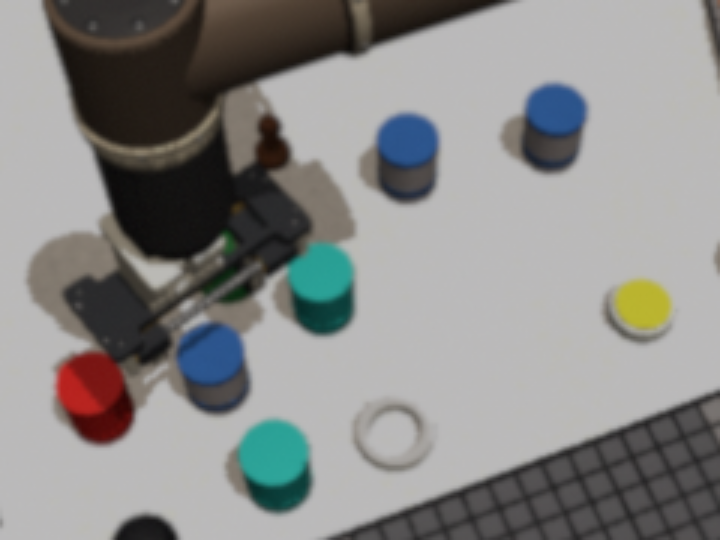

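The gripper is above the right tin, whose lid is at (212,352) in the crop. The fingers lie between the red and turquoise look-alikes, and left and middle stand in place. Descending.

Call:
apply_moves([
  {"translation": [0,0,-0.05],"rotation": [0,0,0]},
  {"translation": [0,0,-0.11],"rotation": [0,0,0]},
  {"translation": [0,0,-0.18],"rotation": [0,0,0]},
  {"translation": [0,0,-0.25],"rotation": [0,0,0]},
  {"translation": [0,0,-0.32],"rotation": [0,0,0]},
  {"translation": [0,0,-0.37],"rotation": [0,0,0]},
  {"translation": [0,0,-0.41],"rotation": [0,0,0]},
  {"translation": [0,0,-0.432],"rotation": [0,0,0]},
  {"translation": [0,0,-0.432],"rotation": [0,0,0]},
  {"translation": [0,0,-0.432],"rotation": [0,0,0]},
])

```text
t: 21.2
eef_pos: [0.5972, -0.2125, 0.0288]
ee_rot: [-3.141, 0.0, -2.878]
force: [0.3, -0.2, 0.9]
width: 0.0876
gripper_force: 0.0
```

Call:
apply_moves([
  {"translation": [0,0,0],"rotation": [0,0,0]},
  {"translation": [0,0,0],"rotation": [0,0,0]},
  {"translation": [0,0,0],"rotation": [0,0,0]},
  {"translation": [0,0,0],"rotation": [0,0,0]},
  {"translation": [0,0,0],"rotation": [0,0,0]},
  {"translation": [0,0,0],"rotation": [0,0,0]},
  {"translation": [0,0,0],"rotation": [0,0,0]},
  {"translation": [0,0,0],"rotation": [0,0,0]},
  {"translation": [0,0,0],"rotation": [0,0,0]},
  {"translation": [0,0,0],"rotation": [0,0,0]},
], jaw=1)

```text
t: 22.03
eef_pos: [0.5977, -0.2129, 0.0293]
ee_rot: [-3.141, 0.001, -2.878]
force: [0.7, -4.6, 6.3]
width: 0.0609
gripper_force: 40.0
```

Call:
apply_moves([
  {"translation": [0,0,0.01],"rotation": [0,0,0]},
  {"translation": [0,0,0.03],"rotation": [0,0,0]},
  {"translation": [0,0,0.07],"rotation": [0,0,0]},
  {"translation": [0,0,0.12],"rotation": [0,0,0]},
  {"translation": [0,0,0.18],"rotation": [0,0,0]},
  {"translation": [0,0,0.24],"rotation": [0,0,0]},
  {"translation": [0,0,0.28],"rotation": [0,0,0]},
  {"translation": [0,0,0.31],"rotation": [0,0,0]},
  {"translation": [0,0,0.32],"rotation": [0,0,0]},
  {"translation": [0,0,0.32],"rotation": [0,0,0]},
])

```text
t: 22.87
eef_pos: [0.597, -0.2122, 0.109]
ee_rot: [3.142, 0.001, -2.878]
force: [0.5, 0.9, -6.6]
width: 0.0608
gripper_force: 40.0
```

Call:
apply_moves([
  {"translation": [0,0,0],"rotation": [0,0,0]},
  {"translation": [0,0,0],"rotation": [0,0,0]},
  {"translation": [0,0,0],"rotation": [0,0,0]},
  {"translation": [0,0,0],"rotation": [0,0,0]},
  {"translation": [0,0,0],"rotation": [0,0,0]},
  {"translation": [0,0,0],"rotation": [0,0,0]},
  {"translation": [0,0,0],"rotation": [0,0,0]},
  {"translation": [0,0,0],"rotation": [0,0,0]},
  {"translation": [0,0,0],"rotation": [0,0,0]},
  {"translation": [0,0,0],"rotation": [0,0,0]},
])

```text
t: 23.7
eef_pos: [0.597, -0.2124, 0.1086]
ee_rot: [-3.142, 0.0, -2.878]
force: [-0.2, 0.1, -5.4]
width: 0.0611
gripper_force: 40.0
```

```bash
python3 w.py R
```

```text
24.2 F [-0.05  0.02 -5.49] [0.55 0.4  0.41] M [-0.027  0.001  0.011] tau [ -0.   -59.73  27.42   6.92  -0.07  -0.  ] pos [ 0.597  -0.2124  0.1086] 0.061273291663405414 39.98007424583193
```

Right is about 5.5 N, left 4.0 and middle 2.2, so the right tin is the full one. I'll raise it 120 mm, then shift it over the row, clear of everything.

Call:
apply_moves([
  {"translation": [0,0,0.02],"rotation": [0,0,0]},
  {"translation": [0,0,0.06],"rotation": [0,0,0]},
  {"translation": [0,0,0.12],"rotation": [0,0,0]},
  {"translation": [0,0,0.19],"rotation": [0,0,0]},
  {"translation": [0,0,0.26],"rotation": [0,0,0]},
  {"translation": [0,0,0.33],"rotation": [0,0,0]},
  {"translation": [0,0,0.39],"rotation": [0,0,0]},
  {"translation": [0,0,0.44],"rotation": [0,0,0]},
  {"translation": [0,0,0.47],"rotation": [0,0,0]},
  {"translation": [0,0,0.48],"rotation": [0,0,0]},
])

```text
t: 25.03
eef_pos: [0.5977, -0.2125, 0.231]
ee_rot: [-3.14, 0.003, -2.878]
force: [0.1, 1.1, -5.8]
width: 0.0608
gripper_force: 40.0
```

Call:
apply_moves([
  {"translation": [-0.01,0.02,0],"rotation": [0,0,0]},
  {"translation": [-0.03,0.06,0],"rotation": [0,0,0]},
  {"translation": [-0.06,0.12,0],"rotation": [0,0,0]},
  {"translation": [-0.1,0.19,0],"rotation": [0,0,0]},
  {"translation": [-0.14,0.27,0],"rotation": [0,0,0]},
  {"translation": [-0.18,0.35,0],"rotation": [0,0,0]},
  {"translation": [-0.22,0.42,0],"rotation": [0,0,0]},
  {"translation": [-0.25,0.47,0],"rotation": [0,0,0]},
  {"translation": [-0.265,0.5,0],"rotation": [0,0,0]},
  {"translation": [-0.27,0.51,0],"rotation": [0,0,0]},
])

```text
t: 25.87
eef_pos: [0.5282, -0.0835, 0.2282]
ee_rot: [3.141, -0.001, -2.876]
force: [-0.4, -0.4, -5.2]
width: 0.0605
gripper_force: 40.0
```

Call:
apply_moves([
  {"translation": [0,0,0],"rotation": [0,0,0]},
  {"translation": [0,0,0],"rotation": [0,0,0]},
  {"translation": [0,0,0],"rotation": [0,0,0]},
  {"translation": [0,0,0],"rotation": [0,0,0]},
  {"translation": [0,0,0],"rotation": [0,0,0]},
  {"translation": [0,0,0],"rotation": [0,0,0]},
  {"translation": [0,0,0],"rotation": [0,0,0]},
  {"translation": [0,0,0],"rotation": [0,0,0]},
  {"translation": [0,0,0],"rotation": [0,0,0]},
  {"translation": [0,0,0],"rotation": [0,0,0]},
])

```text
t: 26.7
eef_pos: [0.5295, -0.0849, 0.2286]
ee_rot: [-3.142, 0.0, -2.878]
force: [-0.8, -0.1, -5.4]
width: 0.0611
gripper_force: 40.0
```

```bash
python3 w.py end; python3 -c "
from h import *
for o in lids('scene',grab_frame('scene')): print(*o)"
```

```text
27.2 F [-0.08 -0.04 -5.81] [0.36 0.57 0.41] M [-0.033  0.059  0.027] tau [-1.000e-02 -4.180e+01  3.078e+01  7.750e+00 -8.000e-02  0.000e+00] pos [ 0.5295 -0.0849  0.2286] 0.06113335496767201 39.980021462542936
blue [47.4 55.4] [0, 0, 120, 127, 10570] [-0.377 -0.513  0.072]
blue [182.2  21.3] [163, 6, 43, 37, 752] [-0.327 -0.011  0.072]
blue [334.8 166.6] [326, 159, 19, 16, 253] [0.494 0.191 0.072]
blue [285.3 177. ] [276, 169, 19, 17, 266] [0.466 0.042 0.072]
turq [257.1 225. ] [246, 212, 21, 29, 467] [ 0.578 -0.095  0.072]
turq [241.5 284.1] [230, 270, 23, 30, 509] [ 0.719 -0.199  0.072]
green [224.6 213.9] [214, 202, 21, 28, 406] [ 0.508 -0.163  0.072]
red [181.3 261.8] [169, 248, 25, 29, 555] [ 0.596 -0.321  0.072]
```

View pics/end.png

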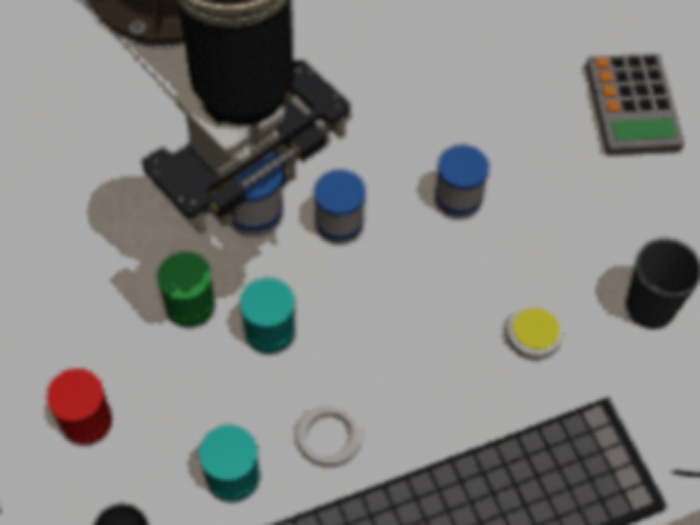

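The right tin is held up and upright at (257,195) in the crop. The left (462,180) and middle (340,205) tins stand in place, and no bystander in view has moved. Handing in.

```bash
python3 -c "
from station import *
print(job_done())"
```

```text
the job is handed in; nothing more can be done
None
```

I weighed all three tins in order, and the right one is the heaviest (about 5.5 N, against 4.0 N left and 2.2 N middle); I handed in at about 27 s holding it upright 20 cm up over the row, with the other two back in their places.

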